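# Gauge a keyed well insert and hold it home in a dry-block calibrator

## Robot

A 6-joint arm with a two-finger parallel gripper is mounted at the origin on the work surface. World frame = base frame: x ahead of the robot, y to its left, z up, the work surface at z = 0. Lengths are in m, angles in degrees, forces in N, time in s.
With the tool pointing down it reaches from about 0.35 to 0.925 m from the base axis. Payload 6.4 kg.
Tool frame: the origin (TCP) lies midway between the tips of the shut fingers; the grasp point (between the pads) lies bot.grasp_offset behind it (bot.grasp_offset is the distance from the TCP to the grasp point, in m); z points along the fingers, y is the line along which they close (so a half turn about z gives the same grasp; the last joint's range is limited). The gripper opens to 94 mm and grips with 3 to 60 N. Pads are 16 mm wide; open, the fingers measure 119 mm over their backs; the gripper's body (75 mm by 177 mm) begins 78 mm behind the grasp point.
Start: joints at [54.884, 14.043, 89.255, -0, 76.702, -9.975], TCP at [0.276, 0.588, 0.205] pointing down, gripper open.
Joint ranges: [-179.41, 179.41], [-58.25, 129.5], [7.25, 145.43], [-54.29, 234.29], [11.92, 165.04], [-157.13, 157.13]. Speed limits (degrees/s): [147.25, 147.25, 180, 180, 180, 180].

## Interface

Orientations are given as a 3x3 rotation matrix whose columns are the frame's x, y, z axes.
In Python, from plant import bot, camera gives the robot as it stands. The module is installed in compiled form; this text tells all that it offers.
- The arm moves only by the tool carry_out, never from a script. Its argument "targets" is text: rows parted by semicolons, each of 5 numbers parted by spaces: the closure, from -1 (fully open) to 1 (shut), then the shift along the tool's x, y, z in cm, then the turn about the tool's z in rad. In form: hand x y z twist; .... A call has 1 to 10 rows; each row shifts and turns the commanded pose from where the row before left it, along the tool's axes as they then stand; what a row does not reach is not made up. A row lasts 1/12 s, in which the tool goes at most 41.7 mm and 7.16 degrees, less where a joint would pass 70% of its speed; a pose out of reach is approached as far as the arm can. A call is refused whole if a number of a shift passes 4.17 or a number of a turn 0.125, either way. A call with a gripper value outside its range is refused whole. The fingers move at their own pace and stop on an object; "squeeze" is the grip in N (left out, the last holds). Time passes only in rows, so rows that do not move let the fingers close. It gives the time, the measured TCP pose, the force, the opening and the grip force at its end, in the units of the state.
- bot.state(): the state, without advancing time (a new reading comes with each control period).
- camera(name): name is "scene" or "top" or "wrist"; returns a dict with "pixels" (400x640x3 uint8, blue, green, red), "depth" (400x640 float32, m along the optical axis (not along the pixel's ray), 0 where there is no reading), "fx", "fy", "cx", "cy" (pixels), "rvec" (rotation vector, rad) and "tvec" (3), from world to camera coordinates, as OpenCV has them. Camera axes: x right, y down, z forward; pixel columns grow to the right and rows downward; lengths in m; the calibration is good to about 2 mm. A picture is of the moment at which its call begins.
- bot.job_done(): hands the job in; it is judged then, once.
The state is a dict: "time_s": time; "joint_pos": joint angles; "joint_vel": joint speeds; "tau": joint torques, N m; "position": TCP position; "tool_rot": TCP orientation; "contact_force": force on the tool from outside, world axes, zero at the start; "moment": the same for the moment, N m; "gripper_width": finger opening in m; "grip_force": force on a finger pad.
Only numpy, scipy, OpenCV 4.12 (cv2) and the standard library are available. Lean on these libraries where they do the work, as an engineer would, in place of code of your own. Each camera call takes 0.05 s, during which the arm holds its last target. There are 200 camera calls.

## Task

Check the keyed metal insert on the bench caliper by sliding the moving jaw shut until the insert is held squeezed firmly between both jaws for a moment. Then lift the insert out and lower it into the well of the dry-block calibrator, turning it until its key slips into the keyway, and keep pushing against the spring at the bottom until its flange sits flat on the steel ring round the well. Finish still gripping the insert and pressing it down (it springs back if you let go), and leave the other things on the bench alone.

Things in the scene. Friction and masses are not known exactly. Their poses are not given: they have to be found in the camera images.
- insert_grip (a point): Aluminium well insert (190-310 g) standing between the caliper's jaws. Point: on its axis, 80 mm above its foot, where to grip its block of 32 (own x) by 24 mm (own y), which spans 56-98 mm above the foot with flats facing own +y and -y. Under the block: flange 48 mm wide, 50-56 mm above the foot; then a round shaft 28 mm wide, its last 4 mm tapered to 23 mm. Own z is up.
- insert_key (a point): Middle of the insert's one key: on the key's face, 20 mm from the axis towards own -x, 32 mm above the foot; axes as the insert's. The key is a rib 7 mm wide on the side of the shaft, from the flange down to 14 mm above the foot; below it the shaft is a plain round pilot. It starts within 0.3 rad of the caliper's own -x direction.
- jaw_thumb (a point): Centre of the thumb post on the caliper's sliding jaw: black, 26 (own x) by 12 (own y) by 34 mm tall, 29 to 63 mm above the table; 30 mm beside it along own +y and -y nothing is higher than 28 mm. Pinch or push it towards own -y to close the jaws; axes are the caliper's. It drives the jaw through a spring (1.2 N per mm, up to 10 mm); the jaw's face is 72 mm from it at rest.
- jaw (a joint): Travel of the caliper's sliding jaw itself, m (without the thumb spring). The gap between the jaws is 0.095 minus this; shut on the 28 mm shaft it reads about 0.067. It starts at 0 to 0.02, slides with about 1.5 N of friction and stays where left. After the jaws are shut, push the thumb post some 6 to 8 mm on and keep it there half a second: a firm squeeze.
- caliper: Bench caliper, fixed to the table. Origin: on the table under the bed, an aluminium bar 70 (x) by 220 mm (y), its top 12 mm above the table. The fixed jaw stands at the -y end. Both jaws reach 54 mm above the table, 8 mm short of the underside of the insert's flange, so the insert can be lifted straight up and out while the jaws are shut.
- calibrator: Dry-block calibrator, fixed: grey case 200 (x) by 160 mm (y), deck 100 mm above the table, with a sloped keypad up to 127 mm high from 55 mm to own +x. Origin: on the table under the well's axis. The keyway is in a steel ring that is turned anew each time: it points within 0.35 rad of the calibrator's own -x, to be found by sight or feel. The ring turns only stiffly (0.8 N m).
- well_mouth (a point): Centre of the well's mouth: top face of the steel ring (62 mm wide, 106 mm above the table, bore 31 mm, one slot 10 mm wide from bore to rim, full depth). Axes as the calibrator's. The insert's grip point is above this point by: 66 mm when the key rests on the ring beside its slot, 37 mm when the foot meets the spring seat, 30 mm with the flange home.
- spring_seat (a joint): How far the brass spring seat at the bottom of the well is pushed down, m: 0 when free, about 0.007 when the insert's flange is home on the ring. It pushes back with 3 N at first and 7 N at home.
Not all that is in view belongs to the job. What is shaped like the part that bears insert_grip but blue is not meant.

How it is judged (in metres and radians):
On the way, in this order (a step that is already met when the one before it is completed fails the run):
1. the caliper jaws are shut on the insert, squeezing it with more than 3 N (contact force between jaw and insert above 3 N and value of joint jaw above 0.06 m), for 0.2 s.
2. the insert is lifted clear of the caliper (height (world z) of insert_grip above 0.155 m), for 0.1 s.
3. the key has slipped into the keyway (z of insert_grip in the frame of well_mouth below 0.058 m and horizontal distance between insert_grip and well_mouth below 0.005 m), for 0.1 s.
At the end, for the whole second after the job is handed in: The insert is upright in the well (axis within 4 mm, tilt under 0.07 rad), its flange within 2 mm of the ring, the spring seat pushed down more than 4.5 mm, and the fingers still grip or press the insert with more than 2 N (z of insert_grip in the frame of well_mouth below 0.032 m and horizontal distance between insert_grip and well_mouth below 0.004 m and angle between insert_grip's own z axis and vertical below 0.07 rad and value of joint spring_seat above 0.0045 m and contact force between the fingers and insert above 2 N); the arm keeps its last pose, push and grip.
It fails at once if another thing on the bench is moved more than 30 mm (distance of any of spare_sleeve, terminal_block, screwdriver, probe0, probe1, pen_cup, fuse_box from where it was at the start of the episode above 0.03 m).
It also fails if it takes over 64 s, if anything falls off the work surface, if the arm or the gripper's body presses on something with over 40 N, if the wrist force passes 120 N, or if a joint passes its speed limit or range.

## Working session

There is one attempt and no reset: what is moved stays moved. The work goes in short steps, Python scripts to look and compute and a tool call to move; the robot and the scene stay as the last step left them, time stands still between calls to the robot, and variables do not carry over. Pictures are saved under pics/ and viewed, at most 10 in all, crops included, and the job is handed in when it is done.

Besides the shell and the picture viewer there is one more tool, called after "Call:" as name(argument=value, ...) on one line, values as JSON. carry_out: Moves the arm, as the interface text tells. Its arguments: {"type":"object","properties":{"targets":{"type":"string"},"squeeze":{"type":"number"}},"required":["targets"]}

```bash
mkdir -p pics; cat > h.py <<'E'
import numpy as np, cv2, pickle
def load(n): return pickle.load(open(f'pics/{n}.pkl','rb'))
def snap(cam,n):
    from plant import camera
    c=camera(cam); pickle.dump(c,open(f'pics/{n}.pkl','wb')); cv2.imwrite(f'pics/{n}.png',c['pixels']); return c
def RT(c): return cv2.Rodrigues(np.array(c['rvec'],float))[0], np.array(c['tvec'],float).ravel()
def ray(c,u,v,z):
    R,t=RT(c); o=-R.T@t; d=R.T@np.array([(u-c['cx'])/c['fx'],(v-c['cy'])/c['fy'],1.]); return o+d*(z-o[2])/d[2]
def cloud(c):
    R,t=RT(c); v,u=np.mgrid[:400,:640]; d=c['depth'].astype(float)
    p=np.stack([(u-c['cx'])/c['fx']*d,(v-c['cy'])/c['fy']*d,d],-1); return (p-t)@R
def proj(c,p):
    R,t=RT(c); q=R@np.array(p)+t; return c['fx']*q[0]/q[2]+c['cx'],c['fy']*q[1]/q[2]+c['cy']
E
python3 - <<'E'
from h import *
from plant import bot
a=snap('scene','s0');b=snap('top','t0')
cv2.imwrite('pics/st0.png',cv2.resize(np.vstack([a['pixels'],b['pixels']]),(480,600)))
for c in(a,b):
  R,t=RT(c);print(-R.T@t,c['fx'])
print(bot.grasp_offset,bot.state())
E
```

```text
[ 1.28800063 -0.5018157   0.78489206] 519.300246302983
[ 0.49536228 -0.01406536  1.04046954] 408.6472023070116
0.0188 {'time_s': 0.1, 'joint_pos': array([ 5.48831053e+01,  1.40788281e+01,  8.93165872e+01,  1.07093180e-03,
        7.67039944e+01, -9.97570403e+00]), 'joint_vel': array([-0.0662709 , -0.10202026,  0.0194848 , -0.02350764,  0.10596414,
       -0.02978857]), 'tau': array([ 2.21262067e-04, -4.16913593e+01, -3.15527308e+01,  6.86920155e-02,
        3.09629354e-02, -6.49575395e-05]), 'position': array([0.27583166, 0.5879739 , 0.20448253]), 'tool_rot': array([[-9.05261608e-01,  4.24853380e-01, -1.01294779e-03],
       [ 4.24854468e-01,  9.05260568e-01, -1.40875423e-03],
       [ 3.18467696e-04, -1.70564651e-03, -9.99998495e-01]]), 'contact_force': array([-0.14724302, -0.77394271, -0.51111965]), 'moment': array([-0.00527718,  0.04080959,  0.01431095]), 'grip_force': 0.0, 'gripper_width': 0.09383503860788941}
```

View pics/t0.png

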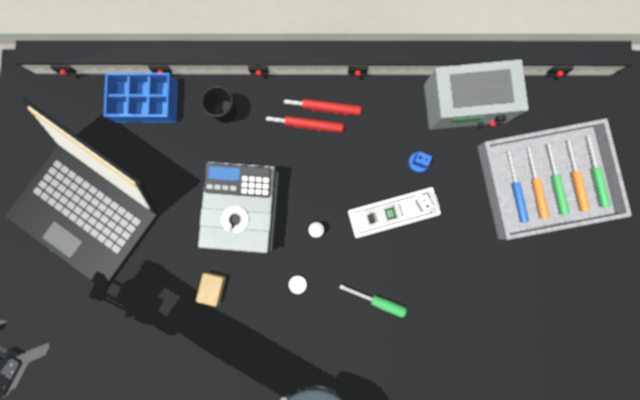

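View pics/s0.png

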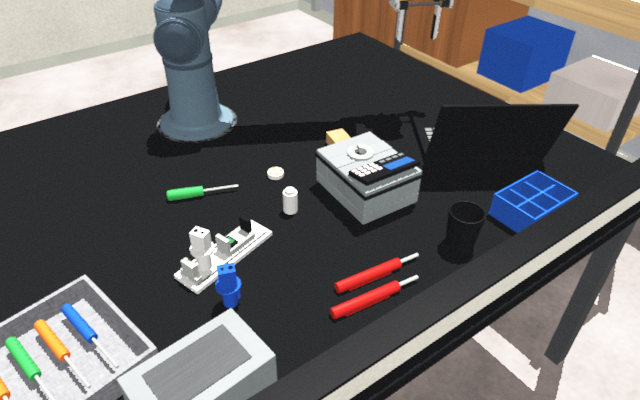

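Top view: caliper is the white bar around (395,212), with the black thumb post near (371,218) and the white/aluminium insert near (425,203). The calibrator's well is at (235,219). Candidates for the insert are the aluminium one at top (425,203) / scene (200,243), and the blue one at top (420,161) / scene (228,285). The aluminium one between the jaws fits and the blue one is the decoy. I'll confirm it in an enlarged crop and measure.

```bash
python3 - <<'E'
from h import *
a=load('s0');b=load('t0')
z=lambda im,x,y,w,h,k:cv2.resize(im[y:y+h,x:x+w],None,fx=k,fy=k,interpolation=cv2.INTER_CUBIC)
A=z(b['pixels'],340,175,110,75,4); B=z(a['pixels'],165,195,110,75,4);C=z(b['pixels'],200,185,75,75,4);D=z(a['pixels'],325,125,75,75,4)
cv2.imwrite('pics/crop0.png',np.vstack([np.hstack([A,C]),np.hstack([B,D])]))
P=cloud(b)
m=(P[...,2]>.005)
# heights around caliper
def region(x,y,w,h): return P[y:y+h,x:x+w].reshape(-1,3)
q=region(343,182,105,60)
for lo,hi in((.008,.016),(.05,.058),(.06,.066),(.09,.105)):
    s=q[(q[:,2]>lo)&(q[:,2]<hi)]
    if len(s)>4:
        r=cv2.minAreaRect((s[:,:2]*1000).astype(np.float32)); print(lo,hi,len(s),s.mean(0).round(4),r)
q=region(195,155,85,100)
for lo,hi in((.096,.103),(.1035,.112),(.115,.13)):
    s=q[(q[:,2]>lo)&(q[:,2]<hi)]
    if len(s)>4:
        r=cv2.minAreaRect((s[:,:2]*1000).astype(np.float32)); print(lo,hi,len(s),s.mean(0).round(4),r)
E
```

```text
0.008 0.016 1354 [ 0.5417 -0.1823  0.0116] ((545.9181518554688, -195.37771606445312), (69.95980834960938, 219.44981384277344), 16.259328842163086)
0.05 0.058 143 [ 0.5605 -0.2448  0.0536] ((549.9403076171875, -209.1573486328125), (33.6428108215332, 169.86935424804688), 16.17799186706543)
0.06 0.066 75 [ 0.5384 -0.1662  0.0631] ((551.254638671875, -194.63720703125), (40.75153350830078, 142.96250915527344), 14.242942810058594)
0.09 0.105 31 [ 0.5592 -0.2401  0.0973] ((562.4552612304688, -239.41490173339844), (16.252161026000977, 36.795711517333984), 89.03716278076172)
0.096 0.103 3258 [0.5175 0.1832 0.0994] ((550.6174926757812, 183.9588165283203), (160.34425354003906, 199.79629516601562), 86.32966613769531)
0.1035 0.112 608 [0.5439 0.185  0.1074] ((532.0267333984375, 184.39706420898438), (146.80931091308594, 159.48289489746094), 0.6435524821281433)
0.115 0.13 1452 [0.6182 0.1777 0.1202] ((612.5376586914062, 179.99127197265625), (150.09982299804688, 65.85795593261719), 86.25086975097656)
```

View pics/crop0.png

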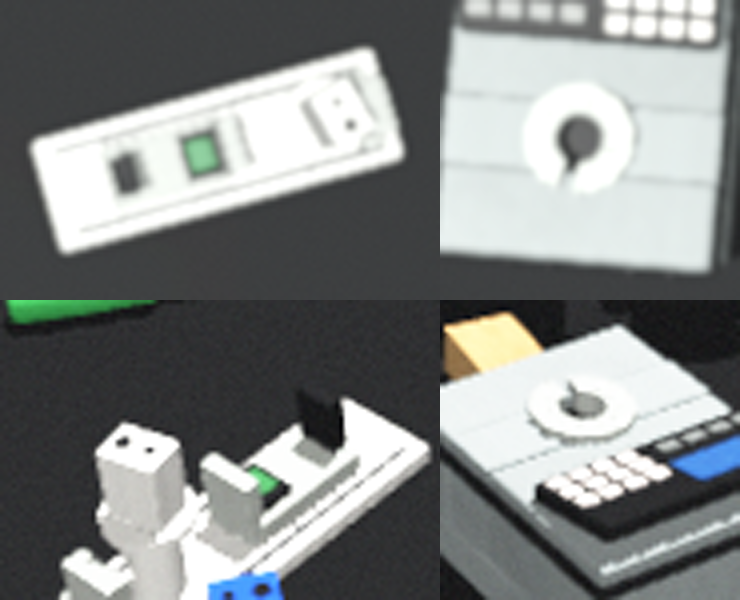

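The crop confirms it: the aluminium insert with its 2 dots is at the fixed-jaw end, the black thumb post is left of it, and the blue look-alike stands outside. The keyway slot points image-down, i.e. roughly own -x. Next I measure positions and the first move.

```bash
cat >> h.py <<'E'
def go(x,y,z,yaw):
    """print the turn (tool z), then shift along tool axes AFTER the turn, from present state; yaw = world angle of tool y, deg"""
    from plant import bot
    s=bot.state(); R=np.array(s['tool_rot']); cy=np.degrees(np.arctan2(R[1,1],R[0,1]))
    d=(yaw-cy+90)%180-90; tw=-np.radians(d)
    Rn=R@cv2.Rodrigues(np.array([0,0,tw]))[0]
    print('pos',s['position'].round(4),'yaw',cy.round(2),'twist rad',tw.round(3),'shift cm',(100*Rn.T@(np.array([x,y,z])-s['position'])).round(2),'F',s['contact_force'].round(2),'grip',s['grip_force'],s['gripper_width'],'t',s['time_s'])
E
python3 - <<'E'
from h import *
a=load('s0');b=load('t0')
th=np.radians(16.26); C=np.array([.546,-.1954]); Rc=np.array([[np.cos(th),-np.sin(th)],[np.sin(th),np.cos(th)]])
for n,c in(('top',b),('scene',a)):
    P=cloud(c).reshape(-1,3); L=(P[:,:2]-C)@Rc; g=c['pixels'].reshape(-1,3).max(1)
    inb=(abs(L[:,0])<.034)&(abs(L[:,1])<.112)
    s=inb&(P[:,2]>.05)&(P[:,2]<.068)&(g<70); q=L[s]; print(n,'thumb',s.sum(),q.min(0),q.max(0),np.median(q,0), P[s,2].max())
    s=inb&(P[:,2]>.105)&(P[:,2]<.115); q=L[s];
    print('blocktop',s.sum(),q.min(0),q.max(0),q.mean(0),cv2.minAreaRect((P[s,:2]*1000).astype(np.float32)),P[s].mean(0))
    s=inb&(P[:,2]>.05)&(P[:,2]<.058)&(g>100); q=L[s]; print('jaws y hist',np.histogram(q[:,1],np.arange(-.11,.11,.01)))
    # ring: bright, z 103.5-109, near well
    s=(P[:,2]>.1035)&(P[:,2]<.109)&(np.hypot(P[:,0]-.525,P[:,1]-.195)<.05)&(g>200); q=P[s]
    (x,y),r=cv2.minEnclosingCircle((q[:,:2]*1000).astype(np.float32)); print('ring',x,y,r,q.mean(0),s.sum())
E
```

```text
Traceback (most recent call last):
ValueError: zero-size array to reduction operation minimum which has no identity
```

```bash
python3 - <<'E'
from h import *
a=load('s0');b=load('t0')
th=np.radians(16.26); C=np.array([.546,-.1954]); Rc=np.array([[np.cos(th),-np.sin(th)],[np.sin(th),np.cos(th)]])
for n,c in(('top',b),('scene',a)):
    P=cloud(c).reshape(-1,3); L=(P[:,:2]-C)@Rc; g=c['pixels'].reshape(-1,3).max(1)
    inb=(abs(L[:,0])<.036)&(abs(L[:,1])<.114)
    S=lambda lo,hi:inb&(P[:,2]>lo)&(P[:,2]<hi)
    print(n,'thumb')
    s=S(.045,.07)&(g<120)
    if s.sum(): q=L[s]; print(s.sum(),q.min(0),q.max(0),np.median(q,0),np.percentile(P[s,2],[5,50,95]))
    s=S(.09,.12)
    if s.sum(): q=L[s]; print('block',s.sum(),q.min(0),q.max(0),q.mean(0),np.percentile(P[s,2],[5,50,95]),cv2.minAreaRect((P[s,:2]*1000).astype(np.float32)))
    s=S(.045,.07)
    print('y hist .045-.07',np.histogram(L[s][:,1],np.arange(-.11,.12,.01))[0])
    s=(P[:,2]>.1035)&(P[:,2]<.110)&(np.hypot(P[:,0]-.525,P[:,1]-.195)<.05)&(g>200); q=P[s]
    if len(q):
      (x,y),r=cv2.minEnclosingCircle((q[:,:2]*1000).astype(np.float32)); print('ring',x,y,r,q.mean(0),s.sum())
for p in [(371.5,218),(424.5,202)]: 
  print((ray(b,*p,.063)[:2]-C)@Rc,(ray(b,*p,.110)[:2]-C)@Rc, b['pixels'][int(p[1]),int(p[0])], cloud(b)[int(p[1]),int(p[0])])
print('thumb pix lum',b['pixels'][210:226,362:382].max(2))
E
```

```text
top thumb
41 [-0.00996363  0.0607978 ] [0.00965315 0.07090994] [-0.00016475  0.06600506] [0.05673764 0.06255819 0.06402665]
block 181 [-0.01648786 -0.07054501] [ 0.01863989 -0.04156031] [ 0.00105604 -0.05442617] [0.0930801  0.10911631 0.11209339] ((562.89697265625, -248.60658264160156), (31.998123168945312, 24.448104858398438), 28.64762306213379)
y hist .045-.07 [ 0 53 34  2 14 20 42 38  0  0 44 23  0  0  0  0  6 47 10  0  0  0]
ring 519.265869140625 192.25723266601562 47.18824768066406 [0.52290346 0.1859015  0.10581223] 366
scene thumb
113 [-0.01558454 -0.09990174] [0.01456922 0.06893474] [0.0032279  0.05927107] [0.0460595  0.05805512 0.06409848]
block 289 [-0.01672237 -0.07335693] [ 0.02149444 -0.04179795] [ 0.0053857  -0.06029779] [0.09199997 0.10718436 0.11102113] ((563.5989990234375, -250.62246704101562), (35.40733337402344, 27.326107025146484), 28.32660484313965)
y hist .045-.07 [11 94 39 81 56 26 23  7  0  0 82 12  0  0  0  0 58 52  1  0  0  0]
ring 522.6133422851562 184.73587036132812 33.2773551940918 [0.52427427 0.18513646 0.10558775] 207
[0.00015946 0.06522607] [0.00025569 
[... 839 characters left out ...]
 251 253
  252 252]
 [255 255 255 255 247 211 155  93  88  90  86  99 135 169 199 229 247 252
  253 252]
 [255 255 255 255 255 221 168 104  83  88  85  92 126 159 184 216 241 251
  254 253]
 [255 255 255 255 255 230 183 124  80  84  84  85 114 150 178 208 235 250
  254 254]
 [255 255 255 255 255 242 206 148  86  82  84  86 117 164 198 220 240 251
  253 253]
 [255 255 255 255 255 252 219 166 106  94 102 119 159 203 230 241 249 252
  253 253]
 [255 255 255 255 255 255 229 192 162 159 171 186 210 234 247 251 253 253
  253 254]
 [255 255 255 255 255 255 241 224 216 218 227 233 240 249 253 255 255 255
  255 255]
 [255 255 255 255 255 255 252 242 242 243 248 252 254 255 255 255 255 255
  255 254]]
```

```bash
python3 - <<'E'
from h import *
th=np.radians(16.26); C=np.array([.546,-.1954]); Rc=np.array([[np.cos(th),-np.sin(th)],[np.sin(th),np.cos(th)]])
p=C+Rc@[0,.0655];print(p)
go(p[0],p[1],.2,106.26)
E
```

```text
[ 0.52766022 -0.13251993]
pos [0.2758 0.588  0.2045] yaw 64.86 twist rad -0.723 shift cm [ -4.   -76.22   0.52] F [-0.15 -0.77 -0.51] grip 0.0 0.09383503860788941 t 0.1
```

Call:
carry_out(targets="0 0 0 0 -0.12; 0 0 0 0 -0.12; 0 0 0 0 -0.12; 0 0 0 0 -0.12; 0 0 0 0 -0.12; 0 0 0 0 -0.12; 0 -0.16 -3 0 0; 0 -0.16 -3 0 0; 0 -0.16 -3 0 0; 0 -0.16 -3 0 0")

```text
time_s: 0.93
position: [0.3155, 0.4735, 0.2048]
tool_rot: [[-0.961, -0.278, -0.001], [-0.278, 0.961, -0.001], [0.001, -0.001, -1.0]]
contact_force: [-0.6, 0.4, 0.8]
gripper_width: 0.047
grip_force: 0.0
```

Call:
carry_out(targets="0 -0.16 -3 0 0; 0 -0.16 -3 0 0; 0 -0.16 -3 0 0; 0 -0.16 -3 0 0; 0 -0.16 -3 0 0; 0 -0.16 -3 0 0; 0 -0.16 -3 0 0; 0 -0.16 -3 0 0; 0 -0.16 -3 0 0; 0 -0.16 -3 0 0")

```text
time_s: 1.77
position: [0.4141, 0.1897, 0.2051]
tool_rot: [[-0.961, -0.278, -0.0], [-0.278, 0.961, -0.0], [0.0, 0.0, -1.0]]
contact_force: [0.3, 0.5, 0.5]
gripper_width: 0.0473
grip_force: 0.0
```

Call:
carry_out(targets="0 -0.16 -3 0 0; 0 -0.16 -3 0 0; 0 -0.16 -3 0 0; 0 -0.16 -3 0 0; 0 -0.16 -3 0 0; 0 -0.16 -3 0 0; 0 -0.16 -3 0 0; 0 -0.16 -3 0 0; 0 -0.16 -3 0 0; 0 -0.16 -3 0 0")

```text
time_s: 2.6
position: [0.5128, -0.0941, 0.205]
tool_rot: [[-0.961, -0.277, -0.001], [-0.277, 0.961, 0.0], [0.0, 0.001, -1.0]]
contact_force: [-0.2, 0.7, -0.3]
gripper_width: 0.0472
grip_force: 0.0
```

```bash
python3 - <<'E'
from h import *
go(.5277,-.1325,.2,106.26)
E
```

```text
pos [ 0.5128 -0.0941  0.205 ] yaw 106.09 twist rad -0.003 shift cm [-0.35 -4.11  0.5 ] F [-0.2   0.73 -0.33] grip 0.0 0.04717153673896507 t 2.6
```

Call:
carry_out(targets="0 -0.17 -2.05 0.25 0; 0 -0.17 -2.05 0.25 0; 0 0 0 0 0; 0 0 0 0 0")

```text
time_s: 2.93
position: [0.5271, -0.1313, 0.1998]
tool_rot: [[-0.961, -0.276, -0.001], [-0.276, 0.961, 0.001], [0.001, 0.001, -1.0]]
contact_force: [-0.2, 0.6, -0.4]
gripper_width: 0.0469
grip_force: 0.0
```

```bash
python3 - <<'E'
from h import *
c=snap('wrist','w1')
th=np.radians(16.26); C=np.array([.546,-.1954]); Rc=np.array([[np.cos(th),-np.sin(th)],[np.sin(th),np.cos(th)]])
P=cloud(c).reshape(-1,3); L=(P[:,:2]-C)@Rc; g=c['pixels'].reshape(-1,3).max(1)
inb=(abs(L[:,0])<.036)&(abs(L[:,1])<.125)&(c['depth'].ravel()>0)
for n,lo,hi in(('bed',.009,.015),('thumb',.0605,.066),('jaws',.051,.057),('block',.108,.113)):
    s=inb&(P[:,2]>lo)&(P[:,2]<hi)
    if s.sum()>5: print(n,s.sum(),L[s].min(0).round(4),L[s].max(0).round(4),cv2.minAreaRect((P[s,:2]*1000).astype(np.float32)))
s=inb&(P[:,2]>.0605)&(P[:,2]<.066)&(L[:,1]>.04);print('thumb',L[s].min(0),L[s].max(0))
go(.5277,-.1325,.034,106.26)
E
```

```text
bed 6548 [-0.0353 -0.1104] [0.0343 0.1091] ((545.690673828125, -196.14947509765625), (69.55338287353516, 219.53460693359375), 16.239492416381836)
thumb 388 [-0.0228 -0.0752] [0.0141 0.0694] ((545.9959716796875, -198.337890625), (35.258705139160156, 145.9091033935547), 11.705550193786621)
jaws 585 [-0.0173 -0.0996] [0.017  0.0685] ((550.3047485351562, -210.36404418945312), (33.98287582397461, 168.01344299316406), 16.067508697509766)
block 1064 [-0.0171 -0.0717] [ 0.0184 -0.0421] ((562.7478637695312, -249.54318237304688), (32.08979797363281, 24.11295509338379), 29.590810775756836)
thumb [-0.01319038  0.05858597] [0.01190058 0.06938051]
pos [ 0.527  -0.1306  0.2   ] yaw 106.09 twist rad -0.003 shift cm [-0.02 -0.22 16.6 ] F [ 0.03 -0.22 -0.46] grip 0.0 0.046825438896949595 t 2.9833
```

View pics/w1.png

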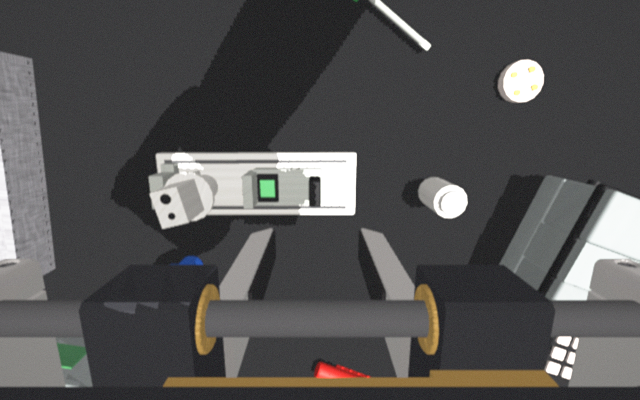

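The wrist view shows the thumb post at (314,190), the aluminium insert at (178,203), and the fingers clear of everything. Descending onto the post.

Call:
carry_out(targets="0 0 -0.35 0 0; 0 0 0 3.3 0; 0 0 0 3.3 0; 0 0 0 3.3 0; 0 0 0 3.3 0; 0 0 0 3.3 0; 0 0 0 0 0; 0 0 0 0 0")

```text
time_s: 3.65
position: [0.5272, -0.1331, 0.0345]
tool_rot: [[-0.96, -0.279, -0.003], [-0.279, 0.96, 0.002], [0.003, 0.003, -1.0]]
contact_force: [0.4, -0.3, 0.9]
gripper_width: 0.0469
grip_force: 0.0
```

Call:
carry_out(targets="0.5 0 0 0 0; 0.5 0 0 0 0; 0.8 0 0 0 0; 0.8 0 0 0 0; 0.8 0 0 0 0; 0.8 0 0 0 0", squeeze=25)

```text
time_s: 4.15
position: [0.5288, -0.1344, 0.0362]
tool_rot: [[-0.961, -0.277, 0.001], [-0.277, 0.961, 0.0], [-0.001, -0.0, -1.0]]
contact_force: [0.5, 1.7, 3.7]
gripper_width: 0.0116
grip_force: 25.0
```

Call:
carry_out(targets="0.8 0 -0.5 0 0; 0.8 0 -0.5 0 0; 0.8 0 -0.5 0 0; 0.8 0 -0.5 0 0; 0.8 0 -0.5 0 0; 0.8 0 -0.5 0 0; 0.8 0 -0.5 0 0; 0.8 0 -0.5 0 0; 0.8 0 -0.3 0 0; 0.8 0 0 0 0")

```text
time_s: 4.98
position: [0.5412, -0.1767, 0.0361]
tool_rot: [[-0.961, -0.277, 0.001], [-0.277, 0.961, 0.0], [-0.001, -0.0, -1.0]]
contact_force: [-0.4, 2.8, 6.2]
gripper_width: 0.0122
grip_force: 25.0
```

Call:
carry_out(targets="0.8 0 -0.2 0 0; 0.8 0 -0.2 0 0; 0.8 0 0 0 0")

```text
time_s: 5.23
position: [0.5422, -0.1802, 0.0361]
tool_rot: [[-0.961, -0.277, 0.001], [-0.277, 0.961, 0.0], [-0.001, -0.0, -1.0]]
contact_force: [-0.1, 3.0, 6.7]
gripper_width: 0.0119
grip_force: 25.0
```

Call:
carry_out(targets="0.8 0 -0.2 0 0; 0.8 0 -0.2 0 0; 0.8 0 0 0 0")

```text
time_s: 5.48
position: [0.5433, -0.184, 0.0361]
tool_rot: [[-0.961, -0.277, 0.001], [-0.277, 0.961, 0.0], [-0.001, 0.0, -1.0]]
contact_force: [-0.5, 4.1, 6.8]
gripper_width: 0.0117
grip_force: 25.0
```

Call:
carry_out(targets="0.8 0 -0.2 0 0; 0.8 0 -0.1 0 0; 0.8 0 0 0 0")

```text
time_s: 5.73
position: [0.5439, -0.1861, 0.0362]
tool_rot: [[-0.961, -0.277, 0.0], [-0.277, 0.961, 0.002], [-0.001, 0.002, -1.0]]
contact_force: [-1.7, 5.5, 7.6]
gripper_width: 0.0118
grip_force: 25.0
```

Call:
carry_out(targets="0.8 0 -0.2 0 0; 0.8 0 -0.1 0 0; 0.8 0 0 0 0")

```text
time_s: 5.98
position: [0.5445, -0.1883, 0.0362]
tool_rot: [[-0.961, -0.277, -0.001], [-0.277, 0.961, 0.003], [-0.0, 0.003, -1.0]]
contact_force: [-2.4, 8.9, 10.0]
gripper_width: 0.0116
grip_force: 25.0
```

Call:
carry_out(targets="0.8 0 -0.2 0 0; 0.8 0 0 0 0; 0.8 0 0 0 0; 0.8 0 0 0 0; 0.8 0 0 0 0; 0.8 0 0 0 0; 0.8 0 0 0 0; 0.8 0 0 0 0")

```text
time_s: 6.65
position: [0.5449, -0.1896, 0.0361]
tool_rot: [[-0.961, -0.277, -0.001], [-0.277, 0.961, 0.004], [0.0, 0.004, -1.0]]
contact_force: [-3.0, 10.1, 11.2]
gripper_width: 0.0123
grip_force: 25.0
```

```bash
python3 - <<'E'
from h import *
c=snap('wrist','w2')
th=np.radians(16.26); C=np.array([.546,-.1954]); Rc=np.array([[np.cos(th),-np.sin(th)],[np.sin(th),np.cos(th)]])
P=cloud(c).reshape(-1,3); L=(P[:,:2]-C)@Rc
inb=(abs(L[:,0])<.036)&(abs(L[:,1])<.125)&(c['depth'].ravel()>0)
for n,lo,hi in(('jaws',.051,.057),('block',.107,.114)):
    s=inb&(P[:,2]>lo)&(P[:,2]<hi)
    if s.sum()>5: print(n,s.sum(),L[s].min(0).round(4),L[s].max(0).round(4),np.histogram(L[s][:,1],np.arange(-.12,.08,.005)),cv2.minAreaRect((P[s,:2]*1000).astype(np.float32)))
E
```

```text
jaws 967 [-0.0178 -0.1   ] [0.0046 0.0227] (array([  0,   0,   0,   0, 103,  49,   1,   0,   0,   0,   0,   0,  76,
       265, 203,   0,   0,   0,   0,   0,   0,  24,  37,  42,  35,  30,
        44,  37,  21,   0,   0,   0,   0,   0,   0,   0,   0,   0,   0]), array([-1.20000000e-01, -1.15000000e-01, -1.10000000e-01, -1.05000000e-01,
       -1.00000000e-01, -9.50000000e-02, -9.00000000e-02, -8.50000000e-02,
       -8.00000000e-02, -7.50000000e-02, -7.00000000e-02, -6.50000000e-02,
       -6.00000000e-02, -5.50000000e-02, -5.00000000e-02, -4.50000000e-02,
       -4.00000000e-02, -3.50000000e-02, -3.00000000e-02, -2.50000000e-02,
       -2.00000000e-02, -1.50000000e-02, -1.00000000e-02, -5.00000000e-03,
        1.11022302e-16,  5.00000000e-03,  1.00000000e-02,  1.50000000e-02,
        2.00000000e-02,  2.50000000e-02,  3.00000000e-02,  3.50000000e-02,
        4.00000000e-02,  4.50000000e-02,  5.00000000e-02,  5.50000000e-02,
        6.00000000e-02,  6.50000000e-02,  7.00000000e-02,  7.50000000e-02])) ((551.3973388671875, -234.55848693847656), (22.126575469970703, 122.75575256347656), 1
[... 439 characters left out ...]
 -8.00000000e-02, -7.50000000e-02, -7.00000000e-02, -6.50000000e-02,
       -6.00000000e-02, -5.50000000e-02, -5.00000000e-02, -4.50000000e-02,
       -4.00000000e-02, -3.50000000e-02, -3.00000000e-02, -2.50000000e-02,
       -2.00000000e-02, -1.50000000e-02, -1.00000000e-02, -5.00000000e-03,
        1.11022302e-16,  5.00000000e-03,  1.00000000e-02,  1.50000000e-02,
        2.00000000e-02,  2.50000000e-02,  3.00000000e-02,  3.50000000e-02,
        4.00000000e-02,  4.50000000e-02,  5.00000000e-02,  5.50000000e-02,
        6.00000000e-02,  6.50000000e-02,  7.00000000e-02,  7.50000000e-02])) ((552.9308471679688, -230.70057678222656), (34.507381439208984, 100.44114685058594), 21.778234481811523)
```

View pics/w2.png

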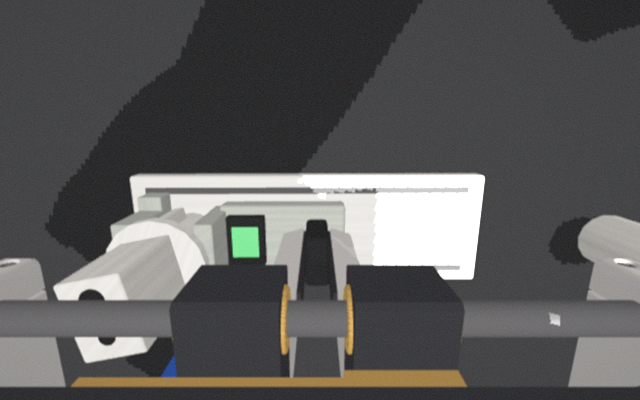

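The view shows the jaws shut on the insert's shaft, with both jaws touching around (130-215,230). The post is held at (317,250), about 10 N. I'll push slightly more, hold, then release and rise.

Call:
carry_out(targets="0.8 0 -0.1 0 0; 0.8 0 0 0 0; 0.8 0 0 0 0; 0.8 0 0 0 0; 0.8 0 0 0 0; 0.8 0 0 0 0; 0 0 0 0 0; 0 0 0 0 0; 0 0 0 0 0; 0 0 0 0 0")

```text
time_s: 7.53
position: [0.545, -0.1922, 0.0351]
tool_rot: [[-0.961, -0.278, -0.0], [-0.278, 0.961, 0.0], [0.0, 0.0, -1.0]]
contact_force: [0.8, 0.7, -0.3]
gripper_width: 0.0352
grip_force: 0.0
```

Call:
carry_out(targets="0 0 0 -3.5 0; 0 0 0 -3.5 0; 0 0 0 -3.5 0; 0 0 0 -3.5 0; 0 0 0 -3 0; -1 0 0 0 0; -1 0 0 0 0; -1 0 0 0 0")

```text
time_s: 8.2
position: [0.5444, -0.1923, 0.2041]
tool_rot: [[-0.961, -0.277, -0.002], [-0.277, 0.961, 0.001], [0.002, 0.001, -1.0]]
contact_force: [-0.8, 0.1, -0.8]
gripper_width: 0.0634
grip_force: 0.0
```

```bash
python3 - <<'E'
from h import *
th=np.radians(16.26); C=np.array([.546,-.1954]); Rc=np.array([[np.cos(th),-np.sin(th)],[np.sin(th),np.cos(th)]])
for n in('top','wrist'):
    c=snap(n,n+'3')
    P=cloud(c).reshape(-1,3); L=(P[:,:2]-C)@Rc
    s=(abs(L[:,0])<.03)&(abs(L[:,1]+.075)<.03)&(P[:,2]>.107)&(P[:,2]<.114)
    print(n,s.sum(),P[s].mean(0) if s.any() else 0,cv2.minAreaRect((P[s,:2]*1000).astype(np.float32)) if s.any() else 0)
    s=(abs(L[:,0])<.03)&(abs(L[:,1])<.113)&(P[:,2]>.051)&(P[:,2]<.057)
    print(np.histogram(L[s][:,1],np.arange(-.11,.0,.005))[0])
go(.567,-.266,.2,119.6)
E
```

```text
top 0 0 0
[0 0 0 0 0 0 0 0 0 0 0 0 0 0 0 0 0 0 0 0 0]
wrist 1060 [ 0.56597956 -0.26419788  0.1096025 ] ((566.46923828125, -264.24822998046875), (32.19514465332031, 24.2101993560791), 28.285371780395508)
[ 0  0 42 19  2  0  0  0  0  0  8 58 69  0  0  0  0  0  0  0  0]
pos [ 0.544  -0.1918  0.203 ] yaw 106.09 twist rad -0.236 shift cm [ 1.67 -7.59  0.28] F [-0.02 -0.77  0.39] grip 0.0 0.07172195539669146 t 8.3
```

```bash
python3 - <<'E'
from h import *
go(.5662,-.2642,.075,118.3)
E
```

```text
pos [ 0.544  -0.1918  0.203 ] yaw 106.09 twist rad -0.213 shift cm [ 1.45 -7.47 12.78] F [-0.02 -0.77  0.39] grip 0.0 0.07172195539669146 t 8.3
```

Call:
carry_out(targets="-1 0 0 0 -0.107; -1 0 0 0 -0.106; -1 0.7 -3.7 0 0; -1 0.75 -3.77 0 0; -1 0 0 0 0; -1 0 0 3.2 0; -1 0 0 3.2 0; -1 0 0 3.2 0; -1 0 0 3.18 0; -1 0 0 0 0")

```text
time_s: 9.13
position: [0.5623, -0.2609, 0.0685]
tool_rot: [[-0.88, -0.474, -0.013], [-0.474, 0.88, 0.009], [0.007, 0.015, -1.0]]
contact_force: [-0.5, 1.1, -0.9]
gripper_width: 0.0941
grip_force: 0.0
```

```bash
python3 - <<'E'
from h import *
go(.5662,-.2642,.075,118.3)
E
```

```text
pos [ 0.5623 -0.2609  0.0685] yaw 118.3 twist rad -0.0 shift cm [-0.18 -0.47 -0.66] F [-0.52  1.14 -0.91] grip 0.0 0.09414611234039506 t 9.1333
```

Call:
carry_out(targets="-1 0 0 0 0; -1 0 0 0 0; -1 0 0 0 0")

```text
time_s: 9.38
position: [0.5692, -0.2656, 0.0802]
tool_rot: [[-0.88, -0.474, 0.003], [-0.474, 0.88, -0.002], [-0.002, -0.004, -1.0]]
contact_force: [0.1, 0.3, -0.1]
gripper_width: 0.094
grip_force: 0.0
```

```bash
python3 - <<'E'
from h import *
go(.5662,-.2642,.075,118.3)
E
```

```text
pos [ 0.5692 -0.2656  0.0802] yaw 118.32 twist rad 0.0 shift cm [0.2  0.27 0.52] F [ 0.08  0.29 -0.11] grip 0.0 0.09399761516372002 t 9.3833
```

Call:
carry_out(targets="-1 0 0 0 0; -1 0 0 0 0; -1 0 0 0 0; -1 0 0 0 0; -1 0 0 0 0; -1 0 0 0 0")

```text
time_s: 9.88
position: [0.5678, -0.2647, 0.0778]
tool_rot: [[-0.88, -0.474, 0.0], [-0.474, 0.88, -0.0], [-0.0, -0.0, -1.0]]
contact_force: [-0.2, -0.2, 0.6]
gripper_width: 0.0941
grip_force: 0.0
```

```bash
python3 - <<'E'
from h import *
go(.5662,-.2642,.075,118.3)
E
```

```text
pos [ 0.5678 -0.2647  0.0778] yaw 118.32 twist rad 0.0 shift cm [0.12 0.12 0.28] F [-0.17 -0.17  0.58] grip 0.0 0.09407038072676756 t 9.8833
```

Call:
carry_out(targets="-1 0.1 0.12 0.25 0; -1 0 0 0 0; 0 0 0 0 0; 0.3 0 0 0 0; 0.6 0 0 0 0; 0.6 0 0 0 0; 0.6 0 0 0 0; 0.6 0 0 0 0; 0.6 0 0 0 0; 0.6 0 0 0 0", squeeze=35)

```text
time_s: 10.72
position: [0.5664, -0.2642, 0.0752]
tool_rot: [[-0.88, -0.474, 0.0], [-0.474, 0.88, -0.0], [0.0, -0.0, -1.0]]
contact_force: [0.3, 0.3, -0.3]
gripper_width: 0.0441
grip_force: 0.0
```

```bash
python3 - <<'E'
from h import *
go(.5662,-.2642,.075,118.3)
E
```

```text
pos [ 0.5664 -0.2642  0.0752] yaw 118.32 twist rad 0.0 shift cm [0.02 0.   0.02] F [ 0.32  0.25 -0.26] grip 0.0 0.04414656437807928 t 10.7167
```

Call:
carry_out(targets="0.6 0 0 0 0; 0.6 0 0 0 0; 0.6 0 0 0 0; 0.6 0 0 0 0; 0.6 0 0 0 0; 0.6 0 0 0 0; 0.6 0 0 0 0")

```text
time_s: 11.3
position: [0.5661, -0.2638, 0.0752]
tool_rot: [[-0.88, -0.474, -0.001], [-0.474, 0.88, 0.001], [0.0, 0.001, -1.0]]
contact_force: [-1.7, 2.9, 3.9]
gripper_width: 0.0236
grip_force: 35.0
```

Call:
carry_out(targets="0.6 0 0 -0.5 0; 0.6 0 0 -1 0; 0.6 0 0 -1.5 0; 0.6 0 0 -2 0; 0.6 0 0 -2 0; 0.6 0 0 -2 0; 0.6 0 0 -2 0; 0.6 0 0 -2 0; 0.6 0 0 -1 0; 0.6 0 0 0 0")

```text
time_s: 12.13
position: [0.5677, -0.2652, 0.2187]
tool_rot: [[-0.88, -0.474, 0.005], [-0.474, 0.88, -0.004], [-0.003, -0.006, -1.0]]
contact_force: [0.2, -1.2, -1.7]
gripper_width: 0.0237
grip_force: 35.0
```

```bash
python3 - <<'E'
from h import *
c=snap('wrist','w4'); d=snap('top','t4')
go(.5227,.1855,.25,86.4)
E
```

```text
pos [ 0.5661 -0.2641  0.2147] yaw 118.31 twist rad 0.557 shift cm [ 7.16 44.6  -3.52] F [ 0.3   0.59 -3.68] grip 34.96786594390869 0.023660368119243155 t 12.2333
```

View pics/w4.png

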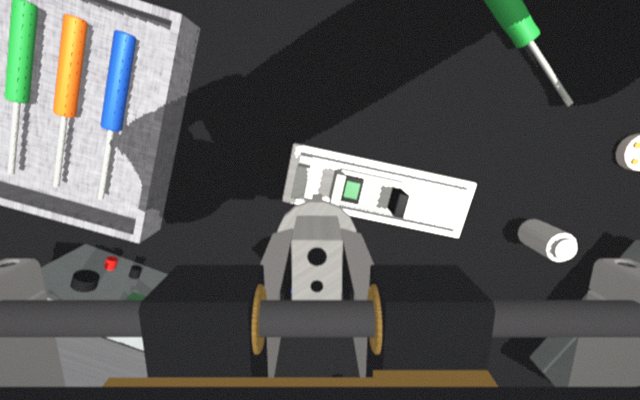

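The insert is lifted, held between the fingers at (317,265), with the jaws shut behind it. Now measure the ring centre and keyway angle from the top and scene pictures.

```bash
python3 - <<'E'
from h import *
for n in('t0','s0'):
    c=load(n); P=cloud(c); g=c['pixels'].max(2).astype(float)
    u,v=proj(c,[.5235,.1853,.106])
    V,U=np.mgrid[int(v)-30:int(v)+31,int(u)-40:int(u)+41]
    W=np.array([ray(c,a,b,.106) for a,b in zip(U.ravel(),V.ravel())])[:,:2]; G=g[V,U].ravel(); Z=P[V,U,2].ravel()
    cen=np.array([.5235,.1853])
    # centre by balance of ring pixels: enclosing circle of bright
    m=((G>225)&(np.hypot(*(W-cen).T)<.04)).reshape(V.shape).astype(np.uint8)
    k,lab,st,ce=cv2.connectedComponentsWithStats(m); i=1+np.argmax(st[1:,4]); q=W[(lab==i).ravel()]
    (x,y),r=cv2.minEnclosingCircle((q*1000).astype(np.float32)); h=cv2.fitEllipse(cv2.convexHull((q*1000).astype(np.float32)))
    print(n,'enc',x,y,r,'ell',h)
    cen=np.array(h[0])/1000
    d=W-cen; rr=np.hypot(*d.T); an=np.degrees(np.arctan2(d[:,1],d[:,0]))%360
    s=(rr>.019)&(rr<.029)
    wt=np.clip(235-G[s],0,None); A=np.radians(an[s]); 
    hist=[int(G[s][(an[s]>=t)&(an[s]<t+10)].mean()) if ((an[s]>=t)&(an[s]<t+10)).any() else -1 for t in range(0,360,10)]
    print(hist)
    s2=s&(abs(an-180)<35); w=np.clip(225-G[s2],0,None); print('slot ang',(w*an[s2]).sum()/w.sum())
E
```

```text
t0 enc 523.4894409179688 185.30601501464844 39.97838592529297 ell ((523.4756469726562, 185.21487426757812), (78.62033081054688, 79.08686828613281), 164.04397583007812)
[255, 254, 255, 255, 255, 255, 255, 255, 255, 255, 255, 255, 255, 254, 253, 213, 174, 231, 253, 255, 255, 255, 255, 255, 255, 254, 255, 254, 253, 247, 252, 250, 248, 250, 252, 255]
slot ang 164.55094617696815
s0 enc 523.5684814453125 185.16177368164062 39.9023551940918 ell ((523.6000366210938, 185.19137573242188), (77.83544158935547, 78.92396545410156), 149.77627563476562)
[253, 253, 253, 253, 253, 253, 254, 254, 253, 253, 253, 252, 252, 254, 253, 203, 217, 251, 253, 254, 253, 253, 254, 253, 253, 253, 253, 253, 253, 251, 254, 250, 252, 252, 253, 251]
slot ang 159.4973913125038
```

```bash
python3 - <<'E'
from h import *
for n,thr in(('t0',250),('t0',244),('s0',248),('s0',252)):
    c=load(n); g=c['pixels'].min(2).astype(float)
    u,v=proj(c,[.5235,.1853,.106])
    V,U=np.mgrid[int(v)-25:int(v)+26,int(u)-32:int(u)+33]
    W=np.array([ray(c,a,b,.106) for a,b in zip(U.ravel(),V.ravel())])[:,:2]; G=g[V,U].ravel()
    m=(G>thr).reshape(V.shape).astype(np.uint8)
    k,lab,st,ce=cv2.connectedComponentsWithStats(m,connectivity=4); i=1+np.argmax(st[1:,4]); q=(W[(lab==i).ravel()]*1000).astype(np.float32)
    h=cv2.fitEllipse(cv2.convexHull(q)); e=cv2.minEnclosingCircle(q)
    print(n,thr,'ell',np.round(h[0],1),np.round(h[1],1),'enc',np.round(e[0],1),e[1])
    for cen in (np.array(h[0])/1000,):
        d=W-cen; rr=np.hypot(*d.T); an=np.degrees(np.arctan2(d[:,1],d[:,0]))%360
        s2=(rr>.018)&(rr<.028)&(abs(an-170)<40); w=np.clip(225-G[s2],0,None); print('slot',(w*an[s2]).sum()/w.sum())
    if thr==250: print(G.reshape(V.shape).astype(int)[5:46:2,8:56:2])
E
```

```text
t0 250 ell [520.  187.4] [60.3 60.8] enc [520.  187.2] 31.034334182739258
slot 165.37083625364738
[[225 226 227 226 225 225 225 224 224 223 224 222 219 220 218 217 217 216
  209 207 202 198 196 195]
 [226 226 227 226 225 226 225 225 223 224 224 223 223 223 222 221 221 221
  220 221 221 221 220 220]
 [227 228 227 227 226 226 225 225 224 224 223 223 223 224 223 222 222 221
  220 220 222 221 221 220]
 [227 227 227 227 227 225 225 225 225 223 223 222 223 225 223 221 222 221
  220 220 222 221 220 220]
 [227 226 228 227 227 226 226 225 225 225 229 233 237 238 232 220 221 222
  221 221 221 220 220 220]
 [221 224 226 226 225 226 226 226 229 245 255 255 255 255 255 241 215 216
  221 222 222 221 220 221]
 [217 222 220 214 210 213 213 231 254 255 255 255 255 255 255 255 250 223
  202 221 223 221 221 221]
 [229 229 229 228 227 226 232 255 255 255 255 253 255 254 255 255 255 255
  198 194 212 214 212 211]
 [229 229 229 230 229 229 245 255 255 255 253 221 200 213 244 255 255 255
  233 205 227 224 219 218]
 [229 229 230 230 230 233 255 255 255 255 195 106 106 115 167 241 255 255
  255 213 227 228 2
[... 706 characters left out ...]
214 215]
 [224 223 224 226 226 227 227 227 229 238 215 231 255 255 255 248 237 223
  224 224 222 220 218 217]
 [226 225 225 225 226 228 227 226 225 226 223 229 235 234 233 226 227 225
  226 227 226 226 226 226]
 [227 226 225 225 225 227 227 226 225 224 225 227 226 224 225 226 227 226
  226 227 227 226 227 226]
 [228 228 227 226 226 226 227 227 226 224 225 226 226 225 225 227 227 226
  226 227 227 227 227 227]]
t0 244 ell [520.4 187.6] [60.2 62.5] enc [520.2 187.6] 31.48624610900879
slot 167.9032918319674
s0 248 ell [521.4 187.4] [58.6 60. ] enc [521.6 187.1] 30.51892852783203
slot 160.6697188064957
s0 252 ell [520.8 175.2] [32.  49.6] enc [521.8 178.3] 26.5040225982666
slot 135.2436050028353
```

```bash
python3 - <<'E'
from h import *
from plant import bot
c=load('w4'); R,t=RT(c); o=-R.T@t; s=bot.state(); T=np.array(s['tool_rot']); p=s['position']
print('cam in tool',T.T@(o-p),'axis',T.T@R.T[:,2], s['joint_pos'].round(1))
# pixel of table-height .106 point relative to tool
for u,v in((320,100),(320,180)): print(T.T@(ray(c,u,v,.106)-p))
go(.5204,.1874,.215,76)
E
```

```text
cam in tool [ 0.06821128 -0.0017221  -0.1826769 ] axis [-0.23715977 -0.00515748  0.97145697] [ -35.4   10.3   92.6   -0.    77.1 -153.7]
[ 0.0848045  -0.00038628  0.10873274]
[ 0.0171088  -0.00018859  0.10872196]
pos [ 0.5661 -0.2641  0.2147] yaw 118.31 twist rad 0.738 shift cm [ 1.536e+01  4.270e+01 -2.000e-02] F [ 0.3   0.59 -3.68] grip 34.96786594390869 0.023660368119243155 t 12.2333
```

```bash
python3 - <<'E'
from h import *
go(.588,.169,.225,75)
E
```

```text
pos [ 0.5661 -0.2641  0.2147] yaw 118.31 twist rad 0.756 shift cm [ 9.1  42.4  -1.02] F [ 0.3   0.59 -3.68] grip 34.96786594390869 0.023660368119243155 t 12.2333
```

Call:
carry_out(targets="0.6 0 0 -0.5 0.1; 0.6 0 0 -0.5 0.12; 0.6 0 0 0 0.12; 0.6 0 0 0 0.12; 0.6 0 0 0 0.12; 0.6 0 0 0 0.11; 0.6 0 0 0 0.066; 0.6 0 0 0 0; 0.6 0 0 0 0; 0.6 0 0 0 0")

```text
time_s: 13.07
position: [0.5659, -0.2639, 0.2239]
tool_rot: [[-0.966, 0.257, -0.002], [0.257, 0.966, 0.001], [0.002, 0.001, -1.0]]
contact_force: [-0.3, -0.4, -3.4]
gripper_width: 0.0238
grip_force: 35.0
```

```bash
python3 - <<'E'
from h import *
go(.588,.169,.225,75)
E
```

```text
pos [ 0.5659 -0.2639  0.2239] yaw 75.08 twist rad 0.001 shift cm [ 9.07 42.38 -0.06] F [-0.3  -0.41 -3.44] grip 34.96798038482666 0.023808400190209005 t 13.0667
```

Call:
carry_out(targets="0.6 0.3 1.5 0 0; 0.6 0.6 3 0 0; 0.6 0.6 3 0 0; 0.6 0.6 3 0 0; 0.6 0.6 3 0 0; 0.6 0.6 3 0 0; 0.6 0.6 3 0 0; 0.6 0.6 3 0 0; 0.6 0.6 3 0 0; 0.6 0.6 3 0 0")

```text
time_s: 13.9
position: [0.5845, 0.0283, 0.2251]
tool_rot: [[-0.966, 0.258, -0.0], [0.258, 0.966, 0.0], [0.0, 0.0, -1.0]]
contact_force: [1.1, -0.0, -2.0]
gripper_width: 0.0237
grip_force: 35.0
```

Call:
carry_out(targets="0.6 0.7 3 0 0; 0.6 0.7 3 0 0; 0.6 0.7 3 0 0; 0.6 0.7 2.5 0 0; 0.6 0.5 1.4 0 0; 0.6 0 0 0 0; 0.6 0 0 0 0; 0.6 0 0 0 0; 0.6 0 0 0 0; 0.6 0 0 0 0")

```text
time_s: 14.73
position: [0.5867, 0.1579, 0.2252]
tool_rot: [[-0.966, 0.26, -0.0], [0.26, 0.966, -0.0], [-0.0, -0.0, -1.0]]
contact_force: [0.0, -0.0, -2.3]
gripper_width: 0.0239
grip_force: 35.0
```

```bash
python3 - <<'E'
from h import *
c=snap('wrist','w5'); u,v=proj(c,[.5204,.1874,.106]); u,v=int(u),int(v); print(u,v)
y0=max(v-80,0); cr=c['pixels'][y0:y0+160,u-100:u+100]; cv2.imwrite('pics/w5c.png',cv2.resize(cr,None,fx=3,fy=3,interpolation=cv2.INTER_CUBIC)); print('crop origin',u-100,y0)
g=c['pixels'].min(2).astype(float)
V,U=np.mgrid[max(v-100,0):v+100,u-120:u+120]
P=cloud(c)[V,U].reshape(-1,3); 
s=(P[:,2]>.1035)&(P[:,2]<.1095)&(np.hypot(P[:,0]-.5204,P[:,1]-.1874)<.045)
q=(P[s,:2]*1000).astype(np.float32); h=cv2.fitEllipse(cv2.convexHull(q)); print('ell',h,cv2.minEnclosingCircle(q),s.sum(),P[s,2].mean())
cen=np.array(h[0])/1000
# hole/slot: not ring-height
W=np.array([ray(c,a,b,.106) for a,b in zip(U.ravel(),V.ravel())])[:,:2]
d=W-cen; rr=np.hypot(*d.T); an=np.degrees(np.arctan2(d[:,1],d[:,0]))%360
low=(P[:,2]<.1035)
for r0,r1 in((.018,.021),(.021,.025),(.025,.029)):
    k=(rr>r0)&(rr<r1)&(abs(an-165)<45); a=an[k&low]; r=(r0+r1)/2; print(r0,k.sum(),len(a),np.percentile(a,[0,5,50,95,100]) if len(a) else '', a.mean() if len(a) else '')
k=low&(rr<.017); print('bore',cen+d[k].mean(0))
go(.5204,.1874,.225,75)
E
```

```text
331 116
crop origin 231 36
ell ((521.1203002929688, 185.44854736328125), (62.73905563354492, 63.6051025390625), 72.3319320678711) ((520.997314453125, 185.64633178710938), 32.03644561767578) 2919 0.10572719523804776
0.018 132 45 [152.44021978 153.79157485 165.58862905 179.78736382 181.16026707] 166.66339939046105
0.021 211 61 [143.16886381 154.77879473 165.56511416 177.93040959 179.36416543] 166.2608247899209
0.025 248 64 [141.71164882 155.86631381 165.54252099 176.36898628 184.37204469] 165.77427535764951
bore [0.52054589 0.18556366]
pos [0.5867 0.158  0.2252] yaw 74.91 twist rad -0.002 shift cm [7.17 1.13 0.02] F [ 0.53  0.27 -3.28] grip 34.96798574924469 0.024051048921968233 t 14.7833
```

View pics/w5c.png

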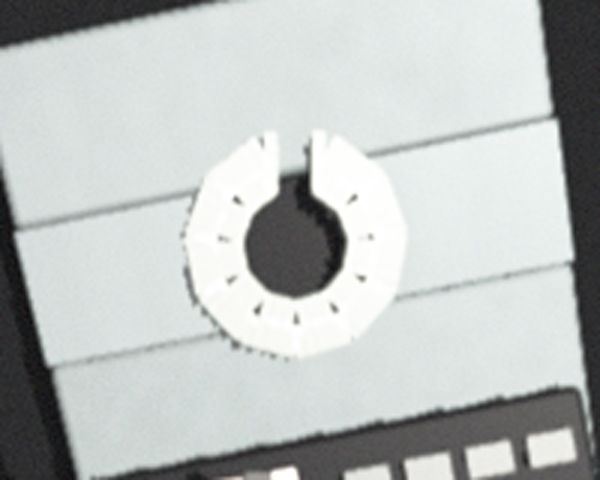

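The ring is at crop (295,243), with its slot pointing straight up (tool +x), which gives a keyway at ≈165.6° world. Moving above the well.

```bash
python3 - <<'E'
from h import *
go(.5208,.1860,.205,75.6)
E
```

```text
pos [0.5867 0.158  0.2252] yaw 74.91 twist rad -0.012 shift cm [7.08 1.08 2.02] F [ 0.53  0.27 -3.28] grip 34.96798574924469 0.024051048921968233 t 14.7833
```

Call:
carry_out(targets="0.6 0.8 0.1 0 -0.012; 0.6 1.6 0.2 0 0; 0.6 1.6 0.2 0 0; 0.6 1.6 0.2 0 0; 0.6 1 0.2 0.5 0; 0.6 0.4 0.1 0.5 0; 0.6 0 0 0.5 0; 0.6 0 0 0.5 0; 0.6 0 0 0 0; 0.6 0 0 0 0")

```text
time_s: 15.62
position: [0.5214, 0.1858, 0.2045]
tool_rot: [[-0.969, 0.248, -0.001], [0.248, 0.969, -0.0], [0.001, -0.001, -1.0]]
contact_force: [-0.8, -0.5, -2.6]
gripper_width: 0.0238
grip_force: 35.0
```

Call:
carry_out(targets="0.6 0 0 0 0; 0.6 0 0 0 0; 0.6 0 0 0 0; 0.6 0 0 0 0")

```text
time_s: 15.95
position: [0.5215, 0.1861, 0.2054]
tool_rot: [[-0.969, 0.247, 0.0], [0.247, 0.969, 0.0], [-0.0, 0.0, -1.0]]
contact_force: [0.2, -0.3, -2.6]
gripper_width: 0.0239
grip_force: 35.0
```

```bash
python3 - <<'E'
from h import *
go(.5208,.1860,.18,75.6)
E
```

```text
pos [0.5215 0.1861 0.2054] yaw 75.68 twist rad 0.001 shift cm [ 0.07 -0.02  2.54] F [ 0.16 -0.31 -2.63] grip 34.96788740158081 0.023931731008375808 t 15.95
```

Call:
carry_out(targets="0.6 0.05 0 1 0; 0.6 0 0 1 0; 0.6 0 0 1 0; 0.6 0 0 0.5 0; 0.6 0 0 0.3 0; 0.6 0 0 0.3 0; 0.6 0 0 0.3 0; 0.6 0 0 0 0; 0.6 0 0 0 0")

```text
time_s: 16.7
position: [0.5209, 0.1863, 0.1613]
tool_rot: [[-0.969, 0.247, 0.0], [0.247, 0.969, -0.0], [-0.0, 0.0, -1.0]]
contact_force: [-0.2, -0.3, -3.2]
gripper_width: 0.024
grip_force: 35.0
```

Call:
carry_out(targets="0.6 0 0 0.3 0; 0.6 0 0 0.3 0; 0.6 0 0 0.3 0; 0.6 0 0 0 0; 0.6 0 0 0 0")

```text
time_s: 17.12
position: [0.5206, 0.1862, 0.1518]
tool_rot: [[-0.969, 0.247, -0.001], [0.247, 0.969, -0.0], [0.0, -0.0, -1.0]]
contact_force: [0.2, 0.2, -3.1]
gripper_width: 0.0238
grip_force: 35.0
```

Call:
carry_out(targets="0.6 0 0 0.3 0; 0.6 0 0 0.3 0; 0.6 0 0 0.3 0; 0.6 0 0 0.3 0; 0.6 0 0 0.3 0; 0.6 0 0 0.3 0; 0.6 0 0 0.2 0; 0.6 0 0 0 0; 0.6 0 0 0 0")

```text
time_s: 17.87
position: [0.5207, 0.1862, 0.132]
tool_rot: [[-0.969, 0.247, -0.0], [0.247, 0.969, -0.0], [0.0, -0.0, -1.0]]
contact_force: [-0.2, -0.1, -2.9]
gripper_width: 0.0238
grip_force: 35.0
```

Call:
carry_out(targets="0.6 0 0 0.2 0; 0.6 0 0 0.2 0; 0.6 0 0 0.2 0; 0.6 0 0 0.2 0; 0.6 0 0 0 0; 0.6 0 0 0 0; 0.6 0 0 0 0")

```text
time_s: 18.45
position: [0.5209, 0.1862, 0.1246]
tool_rot: [[-0.969, 0.247, 0.0], [0.247, 0.969, -0.0], [-0.0, -0.0, -1.0]]
contact_force: [-1.5, -0.3, 0.4]
gripper_width: 0.0239
grip_force: 35.0
```

Key is in and the spring is reached (+3 N). Pressing on to the flange.

Call:
carry_out(targets="0.6 0 0 0.2 0; 0.6 0 0 0.2 0; 0.6 0 0 0 0; 0.6 0 0 0 0")

```text
time_s: 18.78
position: [0.5209, 0.1863, 0.1204]
tool_rot: [[-0.969, 0.247, 0.0], [0.247, 0.969, 0.0], [-0.0, 0.0, -1.0]]
contact_force: [-1.9, 0.2, 3.2]
gripper_width: 0.024
grip_force: 35.0
```

Call:
carry_out(targets="0.6 0 0 0.2 0; 0.6 0 0 0.1 0; 0.6 0 0 0 0; 0.6 0 0 0 0")

```text
time_s: 19.12
position: [0.5211, 0.1863, 0.1191]
tool_rot: [[-0.969, 0.247, 0.0], [0.247, 0.969, -0.0], [-0.0, -0.0, -1.0]]
contact_force: [-7.1, -1.9, 14.0]
gripper_width: 0.024
grip_force: 35.0
```

Call:
carry_out(targets="0.6 0 0 0 0; 0.6 0 0 0 0; 0.6 0 0 0 0; 0.6 0 0 0 0; 0.6 0 0 0 0; 0.6 0 0 0 0")

```text
time_s: 19.62
position: [0.5211, 0.1863, 0.1191]
tool_rot: [[-0.969, 0.247, 0.0], [0.247, 0.969, -0.0], [-0.0, -0.0, -1.0]]
contact_force: [-6.6, -1.4, 12.8]
gripper_width: 0.0239
grip_force: 35.0
```

```bash
python3 - <<'E'
from h import *
c=snap('scene','s9'); cv2.imwrite('pics/s9c.png',cv2.resize(c['pixels'][80:230,290:450],None,fx=4,fy=4,interpolation=cv2.INTER_CUBIC)[:600,:640])
E
```

```text
(no output)
```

View pics/s9c.png

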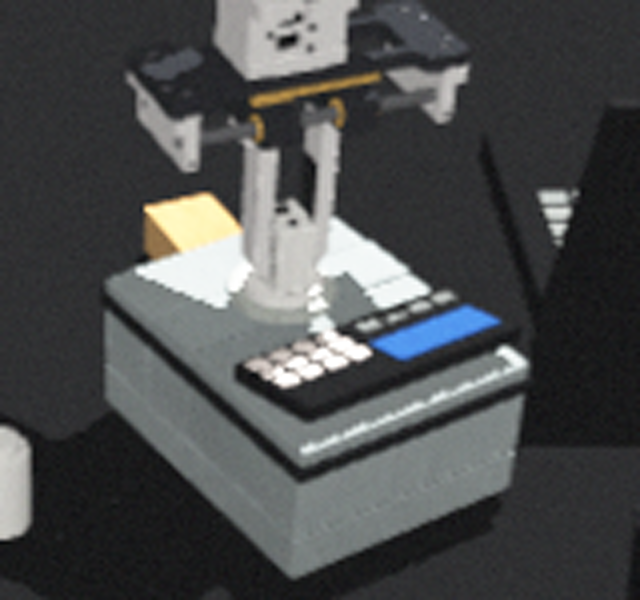

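The view shows the flange sitting flat on the ring at crop (280,300), still gripped upright. Handing in.

```bash
python3 -c "
from plant import bot
print(bot.job_done())"
```

```text
the job is handed in; nothing more can be done
None
```

I handed the job in with the insert gauged on the caliper, keyed into the well and held pressed flange-down on the ring at about 20 s; the hand-in call returned no verdict.

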